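# Lock the indexing head at its next station

### The arm

A 6-joint arm with a two-finger parallel gripper is mounted at the origin on a cart in front of the work surface, level with it; the furniture and walls round the work are solid. World frame = base frame: x ahead of the robot, y to its left, z up, the work surface at z = 0. Lengths are in mm, angles in degrees, forces in N, time in s.
With the tool pointing down it reaches from about 350 to 850 mm from the base axis. Payload 8.1 kg.
Tool frame: the origin (TCP) lies on the front face of the gripper's body, between the roots of the fingers; the fingertips stand r.finger_overhang ahead of it and the grasp point (between the pads) lies 54 mm ahead of it (r.finger_overhang is the distance from the TCP to the fingertips, in mm); y points along the fingers, z is the direction in which the jaws open and shut, and the axes are right-handed (so a half turn about y gives the same grasp; the last joint's range is limited). The gripper opens to 85 mm and grips with 20 to 120 N. Pads are 22 mm wide; open, the fingers measure 114 mm over their backs; the gripper's body (76 mm by 85 mm) begins 54 mm behind the grasp point. The pads swing forward as they close: fully open they stand 13 mm farther back than shut.
Start: joints at [70.279, 7.471, 85.268, -0, 87.261, -4.893], TCP at [153.53, 580.03, 303.892] pointing down, gripper open.
Joint ranges: [-169.43, 169.43], [-51.17, 129.36], [1.28, 143.12], [-76.62, 256.62], [0, 156.53], [-152.29, 152.29]. Speed limits (degrees/s): [136.94, 136.94, 159.86, 180, 180, 180].

### API

Orientations are given as [roll, pitch, yaw] about the fixed x, y, z axes, in that order (R = Rz(yaw) Ry(pitch) Rx(roll)).
In Python, from bench import r gives the robot as it stands. The module is installed in compiled form; this text tells all that it offers.
- The arm moves only by the tool arm_command, never from a script. Its argument "increments" is a list of rows, each a list of 6 numbers: the shift along the tool's x, y, z in m, then the turn, a rotation vector about the tool's x, y, z in rad. In form: [[tx, ty, tz, wx, wy, wz], ...]. A call has exactly 10 rows; each row is the pose to reach, as a shift and turn from the pose commanded when the call began, along the tool's axes at that moment; what a row does not reach only later rows make up. A row lasts 1/8 s, in which the tool goes at most 62.5 mm and 10.7 degrees, less where a joint would pass 70% of its speed; a pose out of reach is approached as far as the arm can. A call with a gripper value outside its range is refused whole. "jaw" is the gripper's target within -1 to 1 (shut at 1, half-way at 0, fully open at -1), set as the call begins (left out, the last holds). The fingers move at their own pace and stop on an object; "force" is the grip in N (left out, the last holds). Time passes only in rows, so rows that repeat a pose let the fingers close, or fill a call up. It gives the time, the measured TCP pose, the force and the opening at its end, in the units of the state.
- r.sense(): the state, without advancing time (a new reading comes with each control period).
- r.snapshot(name): name is "side" or "top"; returns the picture (400x640x3 uint8, red, green, blue); there is no depth.
- r.camera_model(name): a dict with "intrinsics" (3x3 intrinsics, pixels), "distortion" ([k1, k2, p1, p2, k3] as OpenCV has them; the pictures are not rectified), "cam_to_world" (4x4, takes a point from camera to world coordinates). Camera axes: x right, y down, z forward; pixel columns grow to the right and rows downward; lengths in mm; the calibration is good to about 2 mm. A picture is of the moment at which its call begins. camera_model takes no time and is no camera call.
- r.hand_in(): hands the job in, once; it reports no verdict.
Trained networks look in the newest picture that a camera, given by its name, has taken for a name from the list of things; names that differ only in an ending like _2 or _b are one class to them, and where a whole thing is asked for, a point or a joint stands for the part that bears it (a point fixed in the world has none). Each returns a list of dicts, best first, with "conf" (0 to 1); they miss things now and then, are a little off and sometimes report something else, mostly with a low value. They report only what shows in the picture. A call takes as long as a camera call.
- r.trace(camera, target): "mask" (400x640 bool, what is visible of it) and "position" ([column, row] in pixels, amid what is visible of it).
- r.spot_point(camera, target): "position" ([column, row] in pixels: a listed point, or the origin of a listed thing).
The state is a dict: "time": time; "joint_pos": joint angles; "qd": joint speeds; "joint_efforts": joint torques, N m; "tool_pos": TCP position; "tcp_rot": TCP orientation; "ft_force": force on the tool from outside, world axes, zero at the start; "wrist_torque": the same for the moment, N m; "finger_gap": finger opening in mm.
Only numpy, scipy, OpenCV 4.12 (cv2) and the standard library are available. Lean on these libraries where they do the work, as an engineer would, in place of code of your own. Each camera call takes 0.05 s, during which the arm holds its last target.

### The job

The round table of the drilling indexing head stands free between two of its four stations, because its sprung T-bar knob is parked up in the shallow notch. Pull the knob up, turn it a quarter turn and let it drop into its deep slot; then bring the table round clockwise (seen from above) by its upright handle, gently, until the plunger snaps fully home at the next station. Do not force the table against the plunger pin or the knob against its notches, and leave the other things on the bench where they lie.

Things in the scene. Friction and masses are not known exactly. Their poses are not given: they have to be found in the camera images.
- index_head: heavy dark-green cast base with a steel cover, 176 mm diameter plus four bolted lugs (116 mm from the axis), cover top at z = 36 mm; fixed. Origin at the centre of its underside, on the table's vertical turning axis; y axis points to the plunger, x axis to the grey drill-bush post (40 mm wide, 94 mm high, 57 to 82 mm from the axis, bush to 36 mm); -x is the front
- turntable: round aluminium table, 96 mm diameter, top at z = 42 mm, with the white sleeve being drilled (38 mm diameter) on its mandrel (up to z = 114 mm) and a flat steel arm to the handle. Origin as index_head's; its -x axis points along the arm to the handle. Slight drag: about 1 N at the handle, about 2 N while the plunger pin rubs on the ring
- plunger: the plunger pin under the knob, 8 mm diameter, on a vertical axis 62 mm from the index head's axis along its +y; origin on that axis, level with the index head's origin when the plunger is fully home, and rising with it
- barrel: fixed steel barrel round the plunger, 24 mm diameter, top at z = 56 mm. The top has a shallow notch, 3 mm deep, along index_head's y axis and a deep slot along its x axis; a 5 mm cross pin under the knob, parallel to the bar, sits in one or the other (6.4 mm wide, some 4 deg play each way). Origin at bench level on the plunger's axis
- knob_grip (a point): centre of the knob's black T-bar: bar 46 mm long, 14 mm wide, 21 mm high, standing on the plunger. y axis along the bar, x axis across it (grip across the 14 mm), z up. Spring force down: 4 N home, 7 N parked, 10 N at full lift. Parked it is about 81 mm above the bench, fully home 71.5 mm
- handle_grip (a point): centre of the upright black handle grip on the table's arm, 74 mm from the turning axis, 18 mm diameter, 51 to 92 mm above the bench; the grip spins freely on its spindle, so the hand need not turn with it
- plunger_lift (a joint): height of the plunger and knob above fully home, m. 0.010 parked in the shallow notch; the cross pin is clear of the crown above 0.013; hard stop at 0.018; about 0.008 when the pin rests on top of the ring between stations; 0 when it has snapped home into a station
- knob_turn (a joint): turn of the knob, rad, positive counter-clockwise from above: 0 parked (bar pointing at the table's axis), +1.57 or -1.57 over the deep slot (either way will do); stops at +-1.75
- table_turn (a joint): turn of the table, rad, positive counter-clockwise from above; 0 with the handle at the front (-x) of index_head; stops at -1.05 and 1.3. Starts at 0.62 to 0.92. The four stations, 90 deg apart, are slots in a ring hidden under the cover, clamped at any angle, with no mark to show them: the next one clockwise lies somewhere between -0.32 and 0.32
- cutting_pliers: bystander: small cutting pliers with cream grips, 142 x 57 x 16 mm, lying loose; origin at the centre of the underside
- marker: bystander: red and white marker pen, 135 mm long, loose; origin at the centre of the underside
- masking_tape: bystander: roll of masking tape, 104 mm diameter, 25 mm high, loose; origin at the centre of the underside
- pvc_pipe: bystander: short cream pipe, 85 mm long, 27 mm diameter, lying loose; origin at the centre of the underside
- dropper_bottle: bystander: white dropper bottle, 40 mm diameter, 111 mm high, standing loose; origin at the centre of the underside
- film_can: bystander: black film can with a grey cap, 52 x 33 mm, lying loose; origin at the centre of the underside
- burnisher: bystander: dark burnisher handle, 100 x 18 x 18 mm, lying loose; origin at the centre of the underside

How it is judged:
By the outcome, as a careful person would: the job done as asked, in the order asked, and still so for the second after the job is handed in, with the robot touching nothing.
It also fails if it takes over 48 s, if anything falls off the work surface, if the arm or the gripper's body presses on something with over 40 N, if the wrist force passes 120 N, or if a joint passes its speed limit or range.

## Working session

There is one attempt and no reset: what is moved stays moved. The work goes in short steps, Python scripts to look and compute and a tool call to move; the robot and the scene stay as the last step left them, time stands still between calls to the robot, and variables do not carry over. Pictures are saved under pics/ and viewed, and the job is handed in when it is done.

Besides the shell and the picture viewer there is one more tool, called after "Emit:" as a command line: name --pt "numbers of a row" for each row, then --argument value for the rest. arm_command: Moves the arm, as the interface text tells. Its arguments: {"type":"object","properties":{"increments":{"type":"array","items":{"type":"array","items":{"type":"number"}}},"jaw":{"type":"number"},"force":{"type":"number"}},"required":["increments"]}

```bash
mkdir -p pics; ls; cat > h.py <<'E'
import numpy as np, cv2
from bench import r
def snap(cam,name):
    im=r.snapshot(cam); cv2.imwrite(f'pics/{name}.png',im[:,:,::-1]); return im
def ray(cam,px):
    m=r.camera_model(cam);K=np.array(m['intrinsics'],float);d=np.array(m['distortion'],float);T=np.array(m['cam_to_world'],float)
    u=cv2.undistortPoints(np.array([[px]],float),K,d)[0,0]
    return T[:3,3],T[:3,:3]@np.array([u[0],u[1],1])
def atz(cam,px,z):
    o,d=ray(cam,px);return o+d*(z-o[2])/d[2]
def proj(cam,P):
    m=r.camera_model(cam);K=np.array(m['intrinsics'],float);d=np.array(m['distortion'],float);T=np.linalg.inv(np.array(m['cam_to_world'],float))
    p,_=cv2.projectPoints(np.array(P,float).reshape(-1,1,3),cv2.Rodrigues(T[:3,:3])[0],T[:3,3],K,d);return p[:,0]
def tri(p1,p2,c1='top',c2='side'):
    o1,d1=ray(c1,p1);o2,d2=ray(c2,p2);d1=d1/np.linalg.norm(d1);d2=d2/np.linalg.norm(d2)
    A=np.stack([d1,-d2],1);s=np.linalg.lstsq(A,o2-o1,rcond=None)[0]
    a=o1+s[0]*d1;b=o2+s[1]*d2;return (a+b)/2,np.linalg.norm(a-b)
E
python3 - <<'E'
from h import *
np.set_printoptions(precision=1,suppress=True)
for c in('top','side'):
    snap(c,c+'0')
    m=r.camera_model(c);print(c,np.array(m['cam_to_world']))
    for t in('knob_grip','handle_grip','index_head','barrel','plunger'):
        for q in r.spot_point(c,t)[:2]: print(t,np.round(q['position'],1),round(q['conf'],2))
print(r.sense(),r.finger_overhang)
E
```

```text
pics
top [[   0.    -1.     0.1  497.9]
 [  -1.    -0.     0.    -2.3]
 [  -0.    -0.1   -1.  1016.2]
 [   0.     0.     0.     1. ]]
knob_grip [344.2 193.4] 0.49
handle_grip [383.5 227.8] 0.53
index_head [367.7 209.4] 0.7
barrel [343.  197.2] 0.48
plunger [339.1 198.2] 0.47
side [[    1.     -0.1     0.3   273.6]
 [   -0.3    -0.4     0.9 -1023.6]
 [   -0.     -0.9    -0.4   586. ]
 [    0.      0.      0.      1. ]]
knob_grip [343.  201.9] 0.61
handle_grip [329.6 226.1] 0.53
index_head [342.9 234.8] 0.89
index_head [398.6 219.9] 0.41
{'time': 0.6, 'joint_pos': array([70.3,  7.5, 85.3,  0. , 87.3, -4.9]), 'qd': array([ 0.1, -0. , -0. ,  0. , -0. ,  0.1]), 'joint_efforts': array([ -0. , -56.9, -50.1,  -0. ,   0. ,   0. ]), 'tool_pos': array([153.5, 580. , 303.9]), 'tcp_rot': array([-90. ,   0. , -14.8]), 'ft_force': array([-0.5, -0. ,  1. ]), 'wrist_torque': array([ 0.,  0., -0.]), 'finger_gap': 85.35029865845195} 72.6
```

```bash
python3 - <<'E'
import cv2
for c,(x,y) in (('top',(260,120)),('side',(240,120))):
    i=cv2.imread(f'pics/{c}0.png');cv2.imwrite(f'pics/{c}0z.png',cv2.resize(i[y:y+150,x:x+200],None,fx=4,fy=4,interpolation=cv2.INTER_CUBIC))
E
```

```text
(no output)
```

View pics/top0.png

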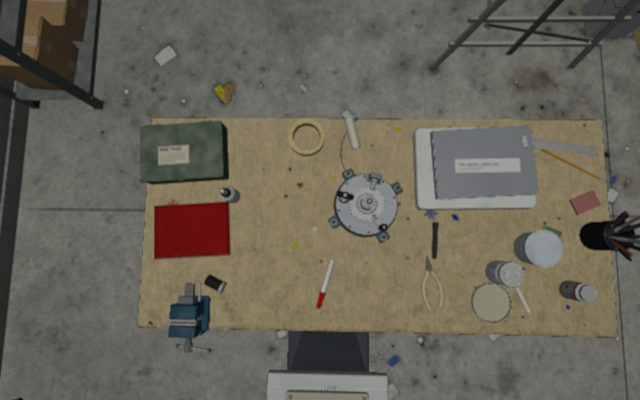

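View pics/side0.png

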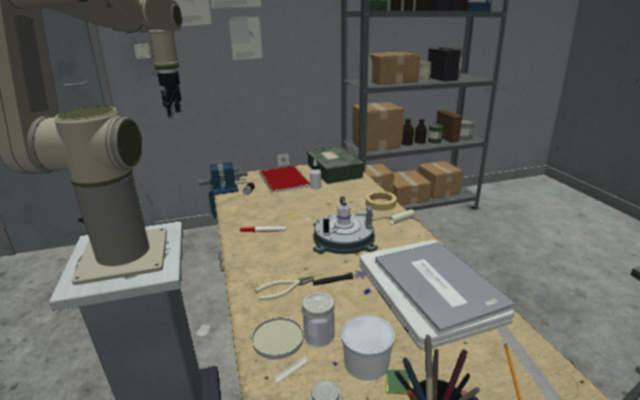

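```bash
echo
```

```text
(no output)
```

View pics/top0z.png

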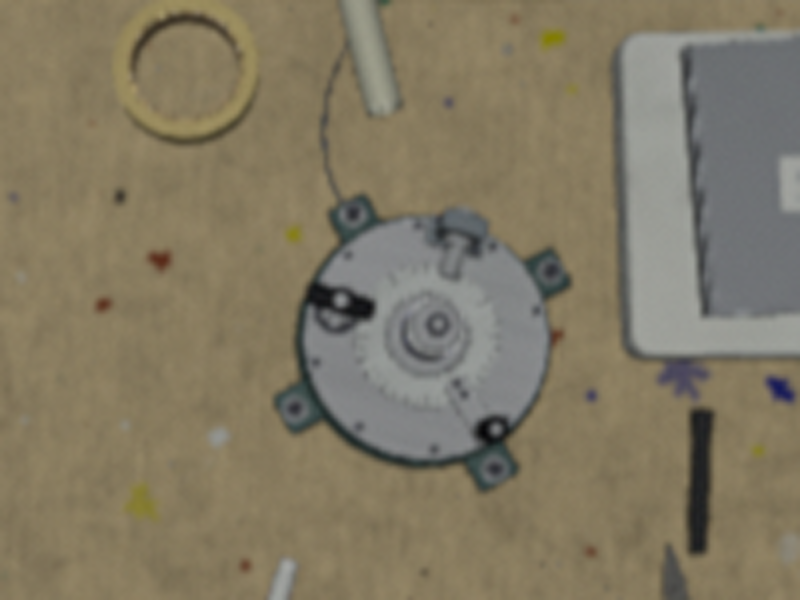

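View pics/side0z.png

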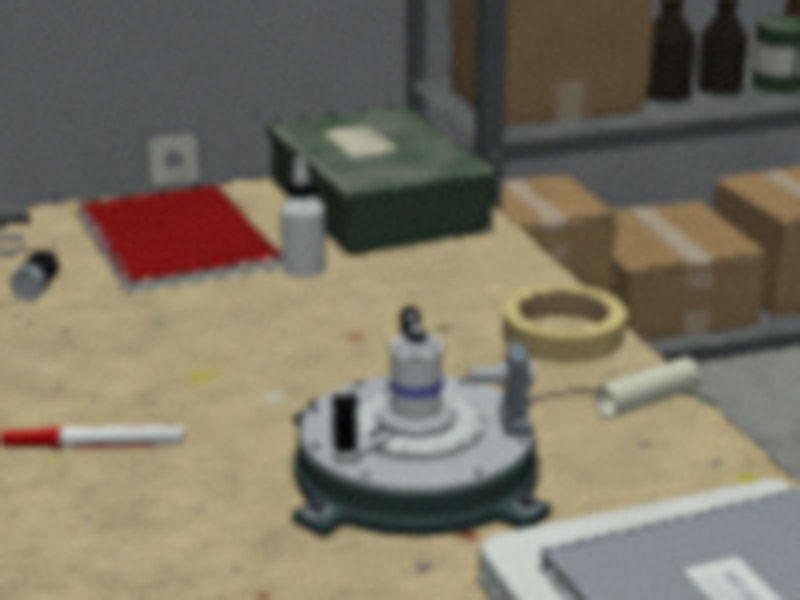

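```bash
python3 - <<'E'
from h import *
np.set_printoptions(precision=1,suppress=True)
f=lambda z,x,y:np.array([x/4+260,y/4+120])
L=[atz('top',f(0,*p),12)[:2] for p in((352,214),(550,270),(494,468),(296,408))]
c=np.mean(L,0);print('lugs',np.array(L),c,[np.linalg.norm(l-c) for l in L],[np.degrees(np.arctan2(*(l-c)[::-1])) for l in L])
for n,p,z in(('cover ctr from ellipse',(424,340),36),('sleeve top/mandrel',(437,323),114),('knobtop',(341,299),91),('knob a',(308,295),91),('knob b',(372,307),91),('handle',(495,429),93),('post',(460,220),94)):
    q=atz('top',f(0,*p),z);d=q[:2]-c;print(n,q,np.linalg.norm(d),np.degrees(np.arctan2(d[1],d[0])))
for t,a,b in(('knob',(344.2,193.4),(343,201.9)),('handle',(383.5,227.8),(329.6,226.1)),('head',(367.7,209.4),(342.9,234.8))): print(t,tri(a,b))
print('mandrel', tri(f(0,437,323),np.array([410/4+240,312/4+120])))
yaw=-15.6
from math import *
Rz=lambda a:np.array([[cos(a),-sin(a),0],[sin(a),cos(a),0],[0,0,1]])
H=lambda v:np.r_[c,0]+Rz(radians(yaw))@np.array(v,float)
for n,v in(('knobgrip',(0,62,81)),('handle tt=.77',Rz(.77)@np.array((-74,0,71))),('mandrel',(0,0,114)),('post',(70,0,94))):
    print(n,H(v),proj('top',H(v)),proj('side',H(v)))
E
```

```text
lugs [[ 687.4  -50.2]
 [ 649.5 -186.7]
 [ 513.1 -147.5]
 [ 552.1  -12.6]] [600.5 -99.2] [np.float64(99.79352106285994), np.float64(100.18593145110066), np.float64(99.87475391004541), np.float64(99.22743436399149)] [np.float64(29.434931333533868), np.float64(-60.76068498785476), np.float64(-151.11511593128668), np.float64(119.19317720361553)]
cover ctr from ellipse [597.5 -97.7  36. ] 3.3473265585158885 153.4212074079192
sleeve top/mandrel [600.3 -98.2 114. ] 1.1131550287843608 103.97821714490144
knobtop [617.6 -39.7  91. ] 61.88828222739163 74.0199177875663
knob a [619.9 -18.7  91. ] 82.80062158319336 76.46076034431003
knob b [612.7 -59.4  91. ] 41.59783273025584 73.06060122674378
handle [ 536.2 -136.5   93. ] 74.36923004134097 -149.9023483647827
post [ 668.7 -114.9   94. ] 69.95186716723784 -12.977490265888596
knob (array([621.9, -37.3,  80.4]), np.float64(1.0413605287061096))
handle (array([ 541.3, -141. ,   68.4]), np.float64(11.29756793189277))
head (array([ 592.3, -106. ,   12.4]), np.float64(9.085604076236544))
mandrel (array([599. , -97.1, 123.1]), np.float64(0.41469796198563824))
knobgrip [617.2 -39.5  81. ] [[345.  195.4]] [[341.9 202.2]]
handle tt=.77 [ 535.5 -134.6   71. ] [[381.7 227.8]] [[324.7 224.7]]
mandrel [600.5 -99.2 114. ] [[369.7 200.6]] [[343.3 201.2]]
post [ 668.  -118.1   94. ] [[376.2 175.3]] [[368.6 207.1]]
```

```bash
cat >> h.py <<'E'
def inc(pos,yaw,frm=None,fy=None):
    s=r.sense();p=np.array(s['tool_pos']) if frm is None else np.array(frm,float)
    y0=s['tcp_rot'][2] if fy is None else fy
    a=np.radians(y0);X=np.array([np.cos(a),np.sin(a),0]);Z=np.array([-np.sin(a),np.cos(a),0])
    d=np.array(pos)-p
    return np.round([d@X/1e3,-d[2]/1e3,d@Z/1e3,0,-np.radians((yaw-y0+180)%360-180),0],4)
E
python3 -c "
from h import *
print(inc((617.4,-39.6,230),-105.8))"
```

```text
[ 0.607   0.0739 -0.4803  0.      1.5878  0.    ]
```

Emit:
arm_command --pt "0.03 0.004 -0.024 0 0.08 0" --pt "0.076 0.009 -0.06 0 0.2 0" --pt "0.122 0.015 -0.097 0 0.32 0" --pt "0.168 0.02 -0.133 0 0.44 0" --pt "0.214 0.026 -0.17 0 0.56 0" --pt "0.26 0.032 -0.206 0 0.68 0" --pt "0.306 0.037 -0.242 0 0.8 0" --pt "0.352 0.043 -0.279 0 0.92 0" --pt "0.398 0.048 -0.315 0 1.04 0" --pt "0.444 0.054 -0.351 0 1.16 0" --jaw 0 --force 40

```text
time: 1.85
tool_pos: [494.0, 125.4, 250.2]
tcp_rot: [-89.9, 0.0, -81.5]
ft_force: [1.0, 0.3, 0.8]
finger_gap: 43.0
```

```bash
python3 -c "
from h import *
print(r.sense()['tool_pos'],r.sense()['tcp_rot']);print(inc((617.4,-39.6,220),-105.8))"
```

```text
[493.98028259 125.37635611 250.20290861] [-8.99311505e+01  8.18625054e-03 -8.15235938e+01]
[0.1814 0.0302 0.0978 0.     0.4237 0.    ]
```

Emit:
arm_command --pt "0.048 0.008 0.026 0 0.11 0" --pt "0.094 0.016 0.051 0 0.22 0" --pt "0.136 0.023 0.074 0 0.32 0" --pt "0.168 0.028 0.091 0 0.4 0" --pt "0.181 0.03 0.098 0 0.424 0" --pt "0.181 0.03 0.098 0 0.424 0" --pt "0.181 0.03 0.098 0 0.424 0" --pt "0.181 0.03 0.098 0 0.424 0" --pt "0.181 0.03 0.098 0 0.424 0" --pt "0.181 0.03 0.098 0 0.424 0"

```text
time: 3.1
tool_pos: [617.1, -36.6, 220.1]
tcp_rot: [-90.0, 0.0, -105.5]
ft_force: [0.5, -0.3, -0.2]
finger_gap: 42.8
```

```bash
python3 - <<'E'
from h import *
print(r.sense()['tool_pos'],r.sense()['tcp_rot']);print(inc((617.4,-39.6,142),-105.8))
for c in('side','top'):
    i=snap(c,c+'1');x,y=(260,90) if c=='side' else (280,130)
    cv2.imwrite(f'pics/{c}1z.png',cv2.resize(i[y:y+120,x:x+160,::-1],None,fx=5,fy=5,interpolation=cv2.INTER_CUBIC))
E
```

```text
[617.11702807 -36.56916918 220.11524097] [-8.99831751e+01  4.23829247e-03 -1.05544991e+02]
[0.0028 0.0781 0.0011 0.     0.0045 0.    ]
```

View pics/side1z.png

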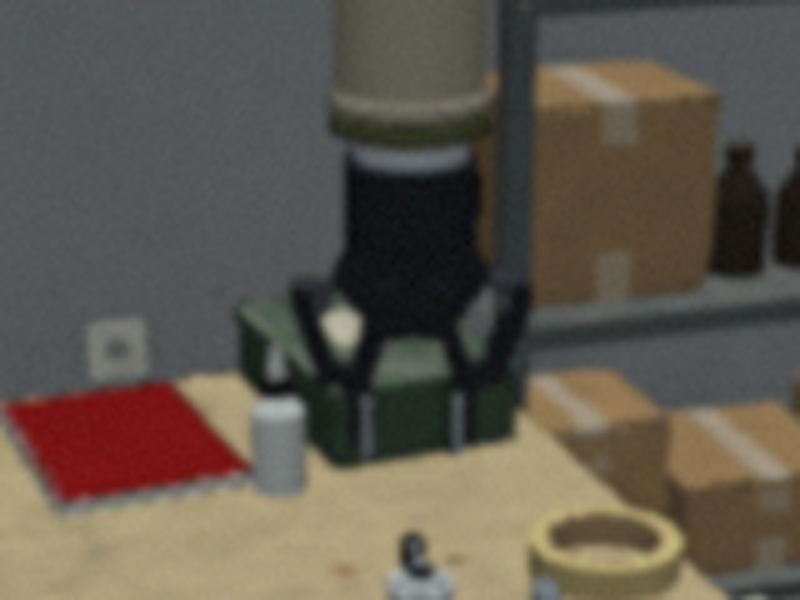

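Emit:
arm_command --pt "0.001 0.01 0.0 0 0.004 0" --pt "0.002 0.025 0.001 0 0.004 0" --pt "0.003 0.04 0.001 0 0.004 0" --pt "0.003 0.055 0.001 0 0.004 0" --pt "0.003 0.066 0.001 0 0.004 0" --pt "0.003 0.074 0.001 0 0.004 0" --pt "0.003 0.078 0.001 0 0.004 0" --pt "0.003 0.078 0.001 0 0.004 0" --pt "0.003 0.078 0.001 0 0.004 0" --pt "0.003 0.078 0.001 0 0.004 0"

```text
time: 4.45
tool_pos: [617.7, -40.2, 142.5]
tcp_rot: [-89.9, 0.0, -105.8]
ft_force: [-0.5, -0.7, -0.1]
finger_gap: 42.7
```

```bash
python3 - <<'E'
from h import *
print(r.sense()['tool_pos'],r.sense()['tcp_rot'],r.sense()['ft_force'])
for c in('side','top'):
    i=snap(c,c+'2');x,y=(270,130) if c=='side' else (280,130)
    cv2.imwrite(f'pics/{c}2z.png',cv2.resize(i[y:y+120,x:x+160,::-1],None,fx=5,fy=5,interpolation=cv2.INTER_CUBIC))
E
```

```text
[617.69041178 -40.18889412 142.50969012] [-8.99425567e+01  5.56677874e-03 -1.05813232e+02] [-0.5233089  -0.66984546 -0.08681222]
```

View pics/side2z.png

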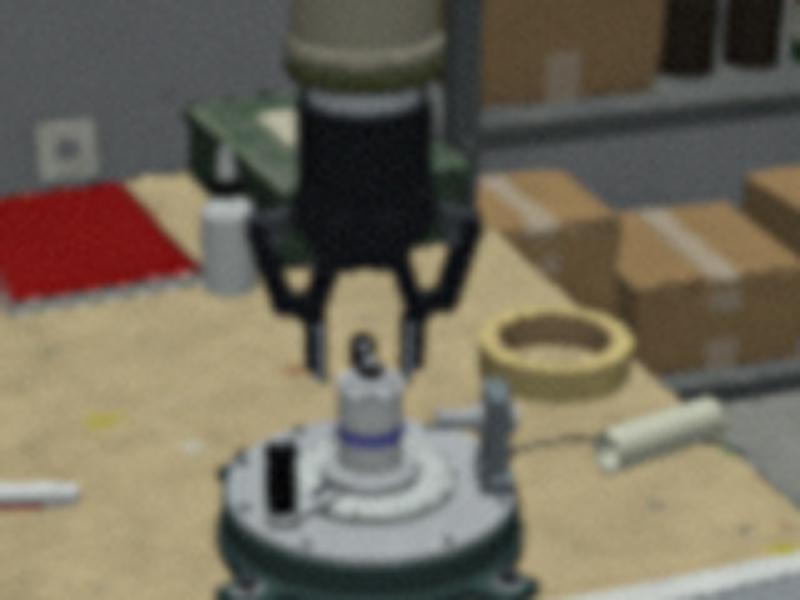

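View pics/top2z.png

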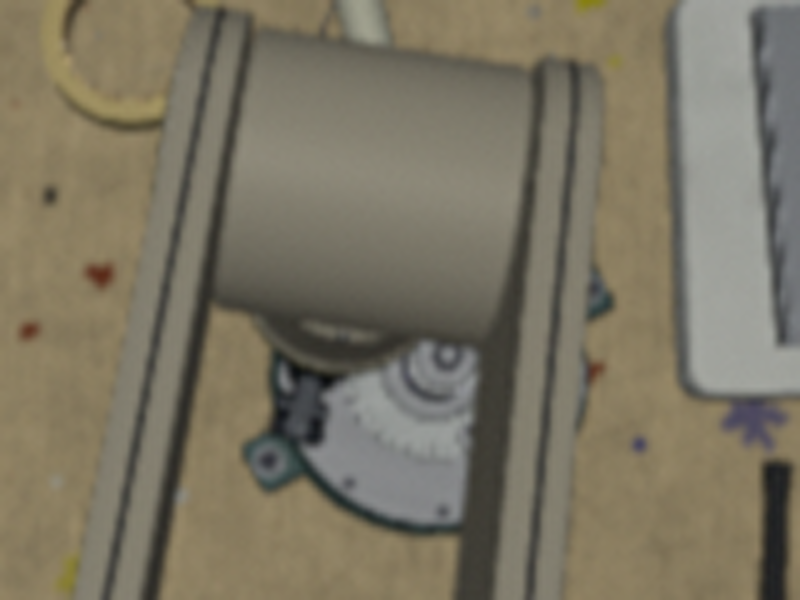

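Emit:
arm_command --pt "0 0 0 0 0 0" --pt "0 0 0 0 0 0" --pt "0 0 0 0 0 0" --pt "0 0 0 0 0 0" --pt "0 0 0 0 0 0" --pt "0 0 0 0 0 0" --pt "0 0 0 0 0 0" --pt "0 0 0 0 0 0" --pt "0 0 0 0 0 0" --pt "0 0 0 0 0 0" --jaw 1 --force 50

```text
time: 5.8
tool_pos: [617.5, -40.2, 142.1]
tcp_rot: [-90.0, 0.0, -105.8]
ft_force: [1.3, -0.1, 2.9]
finger_gap: 12.7
```

```bash
python3 -c "
from h import *
s=r.sense();print(s['tool_pos'],s['tcp_rot'],s['ft_force'],s['wrist_torque'],s['finger_gap'])"
```

```text
[617.50580015 -40.17197016 142.07586049] [-8.99753225e+01  1.74401406e-03 -1.05813281e+02] [ 1.25467122 -0.13087894  2.90243681] [-0.04790105 -0.31343554  0.03684924] 12.731705668047512
```

Emit:
arm_command --pt "0 -0.001 0 0 0 0" --pt "0 -0.002 0 0 0 0" --pt "0 -0.003 0 0 0 0" --pt "0 -0.004 0 0 0 0" --pt "0 -0.005 0 0 0 0" --pt "0 -0.0055 0 0 0 0" --pt "0 -0.0055 0 0 0 0" --pt "0 -0.0055 0 0 0 0" --pt "0 -0.0055 0 0 0 0" --pt "0 -0.0055 0 0 0 0"

```text
time: 7.05
tool_pos: [617.1, -40.1, 146.0]
tcp_rot: [-90.0, -0.0, -105.8]
ft_force: [5.5, -1.0, -8.9]
finger_gap: 12.9
```

```bash
python3 -c "
from h import *
s=r.sense();print(s['tool_pos'],s['tcp_rot'],s['ft_force'],s['wrist_torque'],s['finger_gap'])"
```

```text
[617.13986146 -40.13947147 146.03954993] [-9.00334024e+01 -1.73856822e-03 -1.05818266e+02] [ 5.50575686 -0.9627182  -8.8736223 ] [-0.24402436 -1.41688518  0.00848518] 12.930388741540765
```

Emit:
arm_command --pt "0 -0.0005 0.0003 0 0 0" --pt "0 -0.001 0.0006 0 0 0" --pt "0 -0.0015 0.0006 0 0 0" --pt "0 -0.0015 0.0006 0 -0.05 0" --pt "0 -0.0015 0.0006 0 -0.12 0" --pt "0 -0.0015 0.0006 0 -0.19 0" --pt "0 -0.0015 0.0006 0 -0.26 0" --pt "0 -0.0015 0.0006 0 -0.33 0" --pt "0 -0.0015 0.0006 0 -0.38 0" --pt "0 -0.0015 0.0006 0 -0.4 0"

```text
time: 8.3
tool_pos: [617.4, -40.2, 147.2]
tcp_rot: [-90.1, 0.0, -82.8]
ft_force: [6.1, -0.8, -9.7]
finger_gap: 13.2
```

```bash
python3 -c "
from h import *
s=r.sense();print(s['tool_pos'],s['tcp_rot'],s['ft_force'],s['wrist_torque'],s['finger_gap'])"
```

```text
[617.40835986 -40.20724372 147.21485005] [-9.00774108e+01  2.74194092e-02 -8.28364634e+01] [ 6.12963635 -0.79548115 -9.66627818] [-0.1491177  -1.26133682 -0.03596024] 13.239705569630502
```

Emit:
arm_command --pt "0 0 0.0005 0 -0.1 0" --pt "0 0 0.0005 0 -0.22 0" --pt "0 0 0.0005 0 -0.35 0" --pt "0 0 0.0005 0 -0.48 0" --pt "0 0 0.0005 0 -0.61 0" --pt "0 0 0.0005 0 -0.74 0" --pt "0 0 0.0005 0 -0.87 0" --pt "0 0 0.0005 0 -1.0 0" --pt "0 0 0.0005 0 -1.1 0" --pt "0 0 0.0005 0 -1.17 0"

```text
time: 9.55
tool_pos: [617.7, -40.1, 147.1]
tcp_rot: [-90.0, 0.1, -15.7]
ft_force: [6.0, -0.8, -9.7]
finger_gap: 13.1
```

```bash
python3 -c "
from h import *
s=r.sense();print(s['tool_pos'],s['tcp_rot'],s['ft_force'],s['wrist_torque'],s['finger_gap'])"
```

```text
[617.73495257 -40.12907463 147.06257133] [-90.0078519    0.10800719 -15.70353211] [ 5.99102689 -0.76749706 -9.68655947] [-0.17115157 -1.1916852   0.03625329] 13.103872053561373
```

Emit:
arm_command --pt "0 0.0005 0 0 0 0" --pt "0 0.001 0 0 0 0" --pt "0 0.002 0 0 0 0" --pt "0 0.003 0 0 0 0" --pt "0 0.004 0 0 0 0" --pt "0 0.005 0 0 0 0" --pt "0 0.006 0 0 0 0" --pt "0 0.006 0 0 0 0" --pt "0 0.006 0 0 0 0" --pt "0 0.006 0 0 0 0"

```text
time: 10.8
tool_pos: [618.1, -40.2, 142.7]
tcp_rot: [-90.0, 0.0, -15.9]
ft_force: [0.2, -0.0, -7.6]
finger_gap: 12.7
```

```bash
python3 -c "
from h import *
s=r.sense();print(s['tool_pos'],s['tcp_rot'],s['ft_force'],s['wrist_torque'],s['finger_gap'])"
```

```text
[618.10898505 -40.16577754 142.66015035] [-9.00048085e+01  4.87416915e-02 -1.58563916e+01] [ 0.1666365  -0.02620886 -7.64568777] [ 0.01174238 -0.11662665  0.09300732] 12.676470955047202
```

Emit:
arm_command --pt "0 0.0005 0 0 0 0" --pt "0 0.001 0 0 0 0" --pt "0 0.0015 0 0 0 0" --pt "0 0.002 0 0 0 0" --pt "0 0.0025 0 0 0 0" --pt "0 0.003 0 0 0 0" --pt "0 0.003 0 0 0 0" --pt "0 0.003 0 0 0 0" --pt "0 0.003 0 0 0 0" --pt "0 0.003 0 0 0 0"

```text
time: 12.05
tool_pos: [618.5, -40.2, 140.3]
tcp_rot: [-90.0, -0.0, -15.9]
ft_force: [-5.2, 0.2, 0.9]
finger_gap: 12.9
```

```bash
python3 -c "
from h import *
s=r.sense();print(s['tool_pos'],s['tcp_rot'],s['ft_force'],s['wrist_torque'],s['finger_gap'])"
```

```text
[618.48085487 -40.22696698 140.28627945] [-8.99984643e+01 -8.61402246e-03 -1.58547402e+01] [-5.21874321  0.19278725  0.8693809 ] [0.15157307 1.08623265 0.03177896] 12.878325573250493
```

Emit:
arm_command --pt "0 0 0 0 0 0" --pt "0 0 0 0 0 0" --pt "0 0 0 0 0 0" --pt "0 -0.004 0 0 0 0" --pt "0 -0.015 0 0 0 0" --pt "0 -0.03 0 0 0 0" --pt "0 -0.05 0 0 0 0" --pt "0 -0.07 0 0 0 0" --pt "0 -0.085 0 0 0 0" --pt "0 -0.09 0 0 0 0" --jaw 0.35

```text
time: 13.3
tool_pos: [619.1, -40.3, 231.9]
tcp_rot: [-90.0, -0.1, -15.9]
ft_force: [-0.1, -0.1, 0.0]
finger_gap: 27.9
```

```bash
python3 - <<'E'
from h import *
s=r.sense();print(s['tool_pos'],s['tcp_rot'],s['ft_force'],s['finger_gap'])
for c in('side','top'):
    i=snap(c,c+'3');x,y=(270,130) if c=='side' else (280,130)
    cv2.imwrite(f'pics/{c}3z.png',cv2.resize(i[y:y+120,x:x+160,::-1],None,fx=5,fy=5,interpolation=cv2.INTER_CUBIC))
E
```

```text
[619.07607645 -40.33746869 231.8562675 ] [-89.98174866  -0.14164971 -15.85869602] [-0.13233666 -0.09621778  0.03575273] 27.86544462133831
```

View pics/side3z.png

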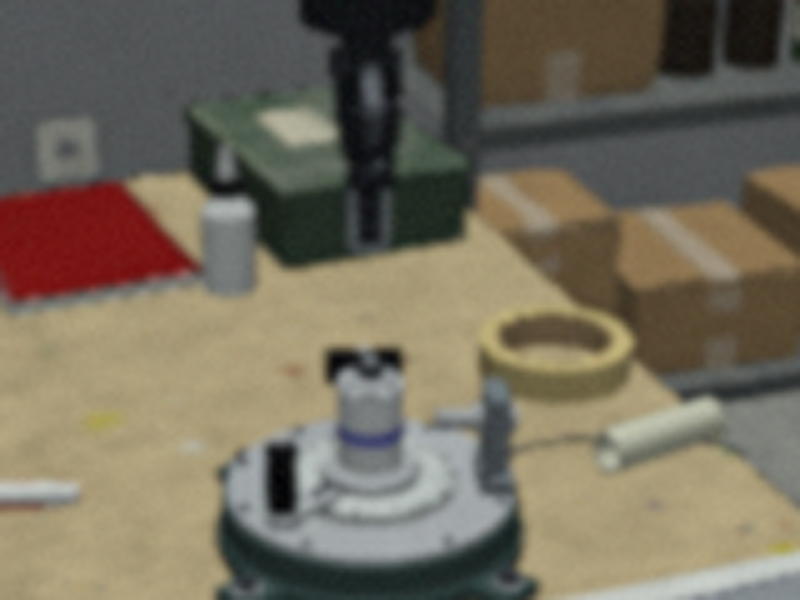

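View pics/top3z.png

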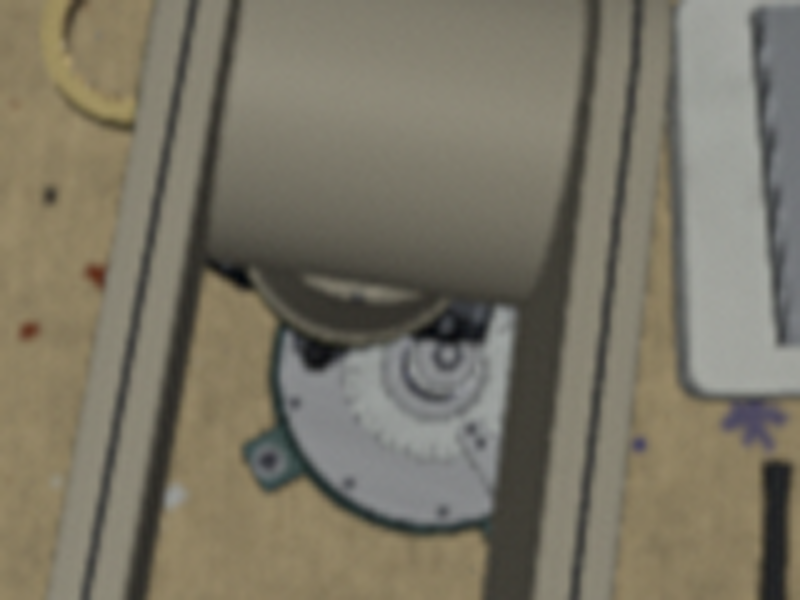

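```bash
python3 - <<'E'
from h import *
s=r.sense()
print(proj('side',[[536.2,-136.5,71.5],[536.2,-136.5,92],[536.2,-136.5,51],[536.2-5,-136.5+8.6,71.5]]))
print(inc((536.2,-136.5,220),-85),inc((536.2,-136.5,220),-85)/9)
E
```

```text
[[325.15118611 224.82327809]
 [325.01166534 218.01880448]
 [325.28849938 231.51288086]
 [322.42102468 223.63754016]]
[-0.053   0.0106 -0.1151  0.      1.2067  0.    ] [-0.00588889  0.00117778 -0.01278889  0.          0.13407778  0.        ]
```

Emit:
arm_command --pt "-0.006 0.001 -0.013 0 0.1 0" --pt "-0.012 0.002 -0.026 0 0.24 0" --pt "-0.018 0.003 -0.039 0 0.38 0" --pt "-0.024 0.004 -0.052 0 0.53 0" --pt "-0.03 0.006 -0.065 0 0.68 0" --pt "-0.036 0.007 -0.08 0 0.83 0" --pt "-0.042 0.008 -0.094 0 0.98 0" --pt "-0.048 0.01 -0.106 0 1.1 0" --pt "-0.052 0.011 -0.115 0 1.2 0" --pt "-0.052 0.011 -0.116 0 1.2 0" --jaw 0 --force 20

```text
time: 14.65
tool_pos: [535.9, -137.8, 217.7]
tcp_rot: [-90.1, 0.0, -84.6]
ft_force: [0.2, -0.5, 0.3]
finger_gap: 42.8
```

```bash
python3 - <<'E'
from h import *
s=r.sense();print(s['tool_pos'],s['tcp_rot'],s['finger_gap'])
print(inc((537,-137.5,134),-85))
i=snap('side','side4');x,y=(270,130)
cv2.imwrite(f'pics/side4z.png',cv2.resize(i[y:y+120,x:x+160,::-1],None,fx=5,fy=5,interpolation=cv2.INTER_CUBIC))
E
```

```text
[ 535.88506513 -137.82065537  217.74627717] [-9.01057414e+01  4.60488355e-02 -8.46269457e+01] 42.75991898414689
[-0.0002  0.0837  0.0011  0.      0.0065  0.    ]
```

View pics/side4z.png

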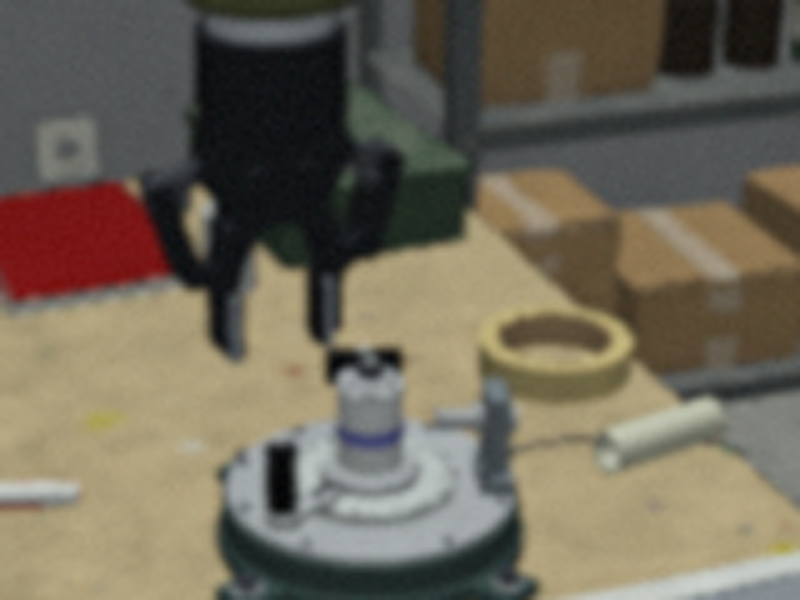

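Emit:
arm_command --pt "0.0005 0.01 0.001 0 0 0" --pt "0.001 0.025 0.002 0 0 0" --pt "0.0014 0.042 0.0025 0 0 0" --pt "0.0014 0.058 0.0025 0 0 0" --pt "0.0014 0.07 0.0025 0 0 0" --pt "0.0014 0.078 0.0025 0 0 0" --pt "0.0014 0.083 0.0025 0 0 0" --pt "0.0014 0.084 0.0025 0 0 0" --pt "0.0014 0.084 0.0025 0 0 0" --pt "0.0014 0.084 0.0025 0 0 0"

```text
time: 15.95
tool_pos: [539.7, -138.9, 135.5]
tcp_rot: [-89.9, -0.0, -84.6]
ft_force: [-0.0, -0.5, 0.0]
finger_gap: 42.4
```

Emit:
arm_command --pt "0 0 0 0 0 0" --pt "0 0 0 0 0 0" --pt "0 0 0 0 0 0" --pt "0 0 0 0 0 0" --pt "0 0 0 0 0 0" --pt "0 0 0 0 0 0" --pt "0 0 0 0 0 0" --pt "0 0 0 0 0 0" --pt "0 0 0 0 0 0" --pt "0 0 0 0 0 0" --jaw 1 --force 20

```text
time: 17.2
tool_pos: [538.8, -139.3, 135.2]
tcp_rot: [-90.1, -0.0, -84.6]
ft_force: [-5.6, -2.2, 5.7]
finger_gap: 17.5
```

```bash
python3 - <<'E'
from h import *
s=r.sense();print(s['tool_pos'],s['tcp_rot'],s['ft_force'],s['finger_gap'])
i=snap('side','side5');x,y=(270,130)
cv2.imwrite(f'pics/side5z.png',cv2.resize(i[y:y+120,x:x+160,::-1],None,fx=5,fy=5,interpolation=cv2.INTER_CUBIC))
E
```

```text
[ 538.7725989  -139.34936881  135.24890349] [-9.00788953e+01 -4.18838176e-02 -8.46257966e+01] [-5.63590289 -2.23169876  5.72286268] 17.451570449929818
```

View pics/side5z.png

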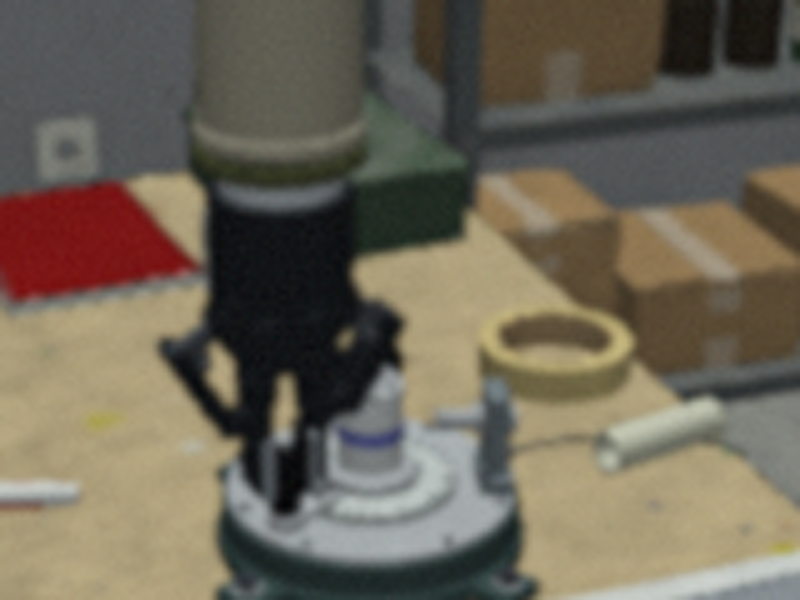

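```bash
cat > arc.py <<'E'
import sys
from h import *
def H(t): t=np.radians(t);return np.array([600.5+74*np.cos(t),-98.7+74*np.sin(t)])
a=np.radians(-84.6);X=np.array([np.cos(a),np.sin(a)]);Z=np.array([-np.sin(a),np.cos(a)])
t0,t1=map(float,sys.argv[1:3])
off=np.array(list(map(float,sys.argv[3:5]))) if len(sys.argv)>3 else np.zeros(2)
for k in range(1,11):
    d=H(t0+(t1-t0)*k/10)-H(t0)+off*k/10
    print('[%.4f, 0, %.4f, 0, 0, 0],'%(d@X/1e3,d@Z/1e3),end=' ')
print()
E
python3 arc.py 213 188 -0.8 0
```

```text
[-0.0029, 0, -0.0015, 0, 0, 0], [-0.0059, 0, -0.0029, 0, 0, 0], [-0.0089, 0, -0.0042, 0, 0, 0], [-0.0119, 0, -0.0053, 0, 0, 0], [-0.0150, 0, -0.0063, 0, 0, 0], [-0.0182, 0, -0.0071, 0, 0, 0], [-0.0214, 0, -0.0078, 0, 0, 0], [-0.0246, 0, -0.0084, 0, 0, 0], [-0.0278, 0, -0.0088, 0, 0, 0], [-0.0310, 0, -0.0091, 0, 0, 0],
```

Emit:
arm_command --pt "-0.0025 0 -0.0013 0 0 0" --pt "-0.0058 0 -0.0029 0 0 0" --pt "-0.009 0 -0.0042 0 0 0" --pt "-0.012 0 -0.0053 0 0 0" --pt "-0.015 0 -0.0063 0 0 0" --pt "-0.018 0 -0.0071 0 0 0" --pt "-0.0215 0 -0.0078 0 0 0" --pt "-0.0245 0 -0.0084 0 0 0" --pt "-0.028 0 -0.0088 0 0 0" --pt "-0.031 0 -0.0091 0 0 0"

```text
time: 18.5
tool_pos: [527.4, -109.7, 135.3]
tcp_rot: [-90.0, -0.1, -84.6]
ft_force: [-0.5, -4.3, -0.2]
finger_gap: 17.2
```

```bash
python3 - <<'E'
from h import *
s=r.sense();print(s['tool_pos'],s['tcp_rot'],s['ft_force'],s['finger_gap'])
E
for i in 188 185 182 179; do python3 arc.py $i $((i-3)); done
```

```text
[ 527.42837941 -109.69184122  135.2998517 ] [-89.98380953  -0.1061115  -84.63197398] [-0.49301874 -4.27878555 -0.17154143] 17.210524936658235
[-0.0004, 0, -0.0000, 0, 0, 0], [-0.0008, 0, -0.0000, 0, 0, 0], [-0.0012, 0, -0.0000, 0, 0, 0], [-0.0015, 0, -0.0001, 0, 0, 0], [-0.0019, 0, -0.0001, 0, 0, 0], [-0.0023, 0, -0.0001, 0, 0, 0], [-0.0027, 0, -0.0001, 0, 0, 0], [-0.0031, 0, -0.0001, 0, 0, 0], [-0.0035, 0, -0.0001, 0, 0, 0], [-0.0039, 0, -0.0001, 0, 0, 0], 
[-0.0004, 0, 0.0000, 0, 0, 0], [-0.0008, 0, 0.0000, 0, 0, 0], [-0.0012, 0, 0.0000, 0, 0, 0], [-0.0015, 0, 0.0000, 0, 0, 0], [-0.0019, 0, 0.0000, 0, 0, 0], [-0.0023, 0, 0.0001, 0, 0, 0], [-0.0027, 0, 0.0001, 0, 0, 0], [-0.0031, 0, 0.0001, 0, 0, 0], [-0.0035, 0, 0.0001, 0, 0, 0], [-0.0039, 0, 0.0001, 0, 0, 0], 
[-0.0004, 0, 0.0000, 0, 0, 0], [-0.0008, 0, 0.0001, 0, 0, 0], [-0.0012, 0, 0.0001, 0, 0, 0], [-0.0015, 0, 0.0001, 0, 0, 0], [-0.0019, 0, 0.0001, 0, 0, 0], [-0.0023, 0, 0.0002, 0, 0, 0], [-0.0027, 0, 0.0002, 0, 0, 0], [-0.0031, 0, 0.0002, 0, 0, 0], [-0.0035, 0, 0.0003, 0, 0, 0], [-0.0039, 0, 0.0003, 0, 0, 0], 
[-0.0004, 0, 0.0000, 0, 0, 0], [-0.0008, 0, 0.0001, 0, 0, 0], [-0.0012, 0, 0.0001, 0, 0, 0], [-0.0015, 0, 0.0002, 0, 0, 0], [-0.0019, 0, 0.0002, 0, 0, 0], [-0.0023, 0, 0.0003, 0, 0, 0], [-0.0027, 0, 0.0004, 0, 0, 0], [-0.0031, 0, 0.0004, 0, 0, 0], [-0.0035, 0, 0.0005, 0, 0, 0], [-0.0038, 0, 0.0005, 0, 0, 0],
```

Emit:
arm_command --pt "-0.0004 0 0 0 0 0" --pt "-0.0008 0 0 0 0 0" --pt "-0.0012 0 0 0 0 0" --pt "-0.0016 0 0 0 0 0" --pt "-0.002 0 0 0 0 0" --pt "-0.0024 0 0 0 0 0" --pt "-0.0028 0 0 0 0 0" --pt "-0.0032 0 0 0 0 0" --pt "-0.0036 0 0 0 0 0" --pt "-0.004 0 0 0 0 0"

```text
time: 19.75
tool_pos: [527.0, -105.2, 135.2]
tcp_rot: [-90.0, -0.0, -84.6]
ft_force: [-3.1, -4.8, 4.1]
finger_gap: 17.4
```

Emit:
arm_command --pt "-0.0004 0 0 0 0 0" --pt "-0.0008 0 0 0 0 0" --pt "-0.0012 0 0 0 0 0" --pt "-0.0016 0 0 0 0 0" --pt "-0.002 0 0 0 0 0" --pt "-0.0024 0 0 0 0 0" --pt "-0.0028 0 0 0 0 0" --pt "-0.0032 0 0 0 0 0" --pt "-0.0036 0 0 0 0 0" --pt "-0.004 0 0 0 0 0"

```text
time: 21.0
tool_pos: [526.7, -100.4, 135.2]
tcp_rot: [-90.0, 0.0, -84.6]
ft_force: [-2.8, -0.3, 5.1]
finger_gap: 17.4
```

Emit:
arm_command --pt "-0.0004 0 0 0 0 0" --pt "-0.0008 0 0 0 0 0" --pt "-0.0012 0 0 0 0 0" --pt "-0.0016 0 0.0001 0 0 0" --pt "-0.002 0 0.0001 0 0 0" --pt "-0.0024 0 0.0002 0 0 0" --pt "-0.0028 0 0.0002 0 0 0" --pt "-0.0032 0 0.0002 0 0 0" --pt "-0.0036 0 0.0003 0 0 0" --pt "-0.004 0 0.0003 0 0 0"

```text
time: 22.25
tool_pos: [526.7, -98.7, 135.3]
tcp_rot: [-90.0, -0.2, -84.6]
ft_force: [-2.7, -14.7, 3.5]
finger_gap: 17.3
```

Emit:
arm_command --pt "0.0015 0 0 0 0 0" --pt "0.0022 0 0 0 0 0" --pt "0.0022 0 0 0 0 0" --pt "0.0022 0 0 0 0 0" --pt "0.0022 0 0 0 0 0" --pt "0.0022 0 0 0 0 0" --pt "0.0022 0 0 0 0 0" --pt "0.0022 0 0 0 0 0" --pt "0.0022 0 0 0 0 0" --pt "0.0022 0 0 0 0 0"

```text
time: 23.5
tool_pos: [526.7, -99.6, 135.2]
tcp_rot: [-90.0, -0.1, -84.6]
ft_force: [-4.3, -5.5, 6.2]
finger_gap: 17.2
```

```bash
python3 - <<'E'
from h import *
s=r.sense();print(s['tool_pos'],s['tcp_rot'],s['ft_force'],s['finger_gap'])
i=snap('side','side6');x,y=(270,130)
cv2.imwrite(f'pics/side6z.png',cv2.resize(i[y:y+120,x:x+160,::-1],None,fx=5,fy=5,interpolation=cv2.INTER_CUBIC))
for q in r.spot_point('side','knob_grip'):print(q)
E
```

```text
[526.74418576 -99.60645506 135.22211256] [-9.00022428e+01 -6.08190388e-02 -8.46271544e+01] [-4.26654778 -5.5437197   6.18263699] 17.217689081676948
{'position': [341.6, 206.6], 'conf': 0.4}
```

View pics/side6z.png

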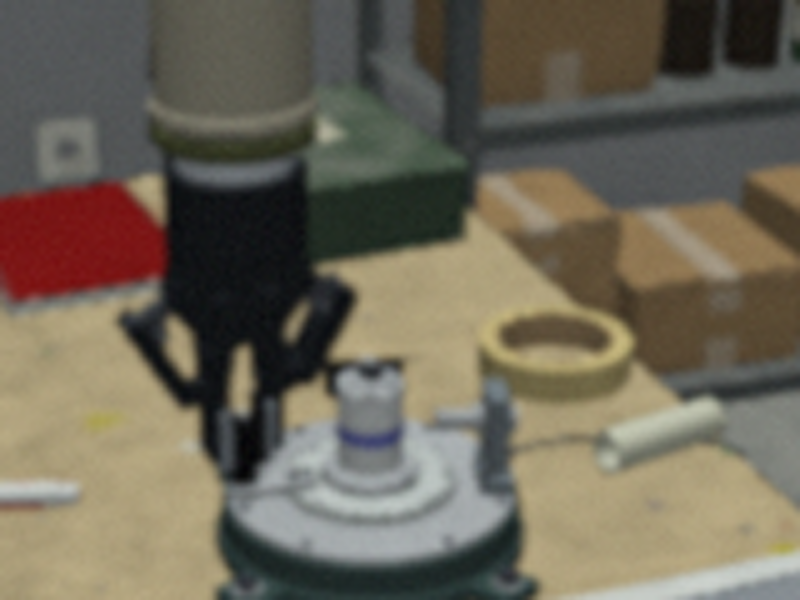

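```bash
python3 - <<'E'
from h import *
a=cv2.imread('pics/side3.png',0).astype(float);b=cv2.imread('pics/side6.png',0).astype(float)
for c in (336,337,338,348,349): print(c,a[195:214,c].astype(int),b[195:214,c].astype(int))
c=np.array([600.5,-98.7]);k=c+62*np.array([np.cos(np.radians(74.2)),np.sin(np.radians(74.2))])
for z in(79.5,71.5,90,82): print(z,proj('side',[[*k,z]]))
E
```

```text
336 [159 162 162 152 114  63  30  19  21  31  53  92 128 146 150 151 150 149
 150] [ 17  26  39  69  96 112 103  71  31  31  47  50  55  67 103 138 148 153
 151]
337 [161 166 165 153 107  52  16   9  27  64  97 119 132 133 132 131 131 130
 132] [ 38  58  88 117 138 149 126  81  39  63 100 111  99  87  99 119 132 131
 130]
338 [161 161 162 151 107  52  18  14  56 110 144 150 143 133 119 110 112 113
 112] [ 81 109 132 151 160 158 132  83  64 106 146 151 141 123 111 112 115 114
 115]
348 [157 156 154 142  99  44  12  30  76 122 147 145 144 141 128 116 113 114
 113] [158 158 157 159 163 154 115  69  81 123 147 146 144 143 130 119 117 115
 116]
349 [157 158 156 144 109  62  39  39  66 111 143 153 146 134 118 116 113 114
 112] [157 158 157 158 161 153 113  71  69 108 138 147 141 131 120 115 115 114
 111]
79.5 [[341.9052611  202.61324199]]
71.5 [[341.90490099 205.07342449]]
90 [[341.90561997 199.36210464]]
82 [[341.90535835 201.84144802]]
```

Emit:
arm_command --pt "0.0006 0 0 0 0 0" --pt "0.0012 0 0 0 0 0" --pt "0.0012 0 0 0 0 0" --pt "0.0012 0 0 0 0 0" --pt "0.0012 0 0 0 0 0" --pt "0.0012 0 0 0 0 0" --pt "0.0012 0 0 0 0 0" --pt "0.0012 0 0 0 0 0" --pt "0.0012 0 0 0 0 0" --pt "0.0012 0 0 0 0 0"

```text
time: 24.85
tool_pos: [526.8, -100.1, 135.2]
tcp_rot: [-90.0, 0.0, -84.6]
ft_force: [-4.6, -2.3, 7.6]
finger_gap: 17.0
```

Emit:
arm_command --pt "0 0 0 0 0 0" --pt "0 0 0 0 0 0" --pt "0 0 0 0 0 0" --pt "0 0 0 0 0 0" --pt "0 -0.01 0 0 0 0" --pt "0 -0.025 0 0 0 0" --pt "0 -0.045 0 0 0 0" --pt "0 -0.07 0 0 0 0" --pt "0 -0.095 0 0 0 0" --pt "0 -0.11 0 0 0 0" --jaw 0

```text
time: 26.1
tool_pos: [527.6, -100.4, 247.7]
tcp_rot: [-89.8, -0.1, -84.6]
ft_force: [0.3, -0.0, -0.2]
finger_gap: 42.4
```

Emit:
arm_command --pt "0 0 -0.01 0 0 0" --pt "0 0 -0.03 0 0 0" --pt "0 -0.01 -0.06 0 0 0" --pt "0 -0.02 -0.09 0 0 0" --pt "0 -0.03 -0.11 0 0 0" --pt "0 -0.03 -0.12 0 0 0" --pt "0 -0.03 -0.12 0 0 0" --pt "0 -0.03 -0.12 0 0 0" --pt "0 -0.03 -0.12 0 0 0" --pt "0 -0.03 -0.12 0 0 0"

```text
time: 27.35
tool_pos: [407.6, -111.3, 274.6]
tcp_rot: [-90.0, 0.0, -84.6]
ft_force: [-0.3, 0.3, -0.1]
finger_gap: 42.5
```

```bash
python3 - <<'E'
from h import *
s=r.sense();print(s['tool_pos'],s['ft_force'],s['finger_gap'])
for c in('side','top'):
    i=snap(c,c+'7');x,y=(270,130) if c=='side' else (280,130)
    cv2.imwrite(f'pics/{c}7z.png',cv2.resize(i[y:y+120,x:x+160,::-1],None,fx=5,fy=5,interpolation=cv2.INTER_CUBIC))
E
```

```text
[ 407.56946338 -111.33910919  274.59115592] [-0.29073651  0.28317424 -0.09982869] 42.45085891544413
```

View pics/side7z.png

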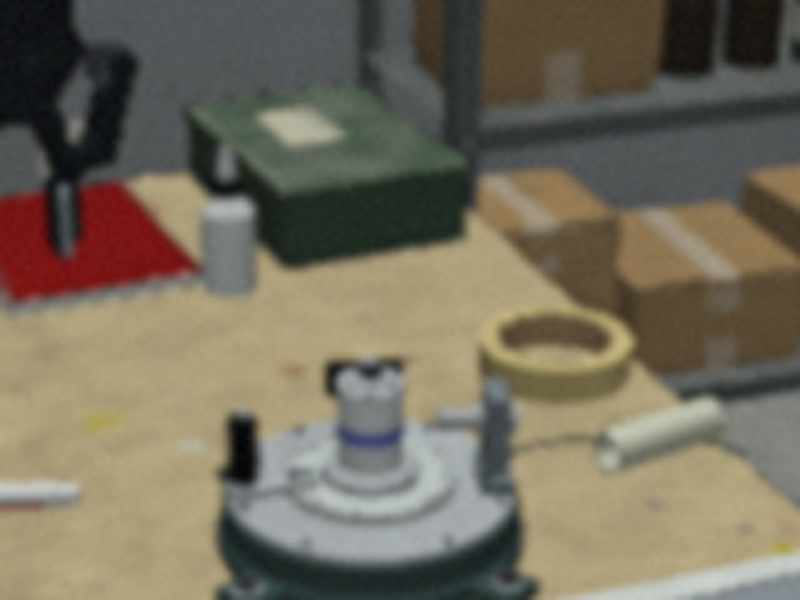

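View pics/top7z.png

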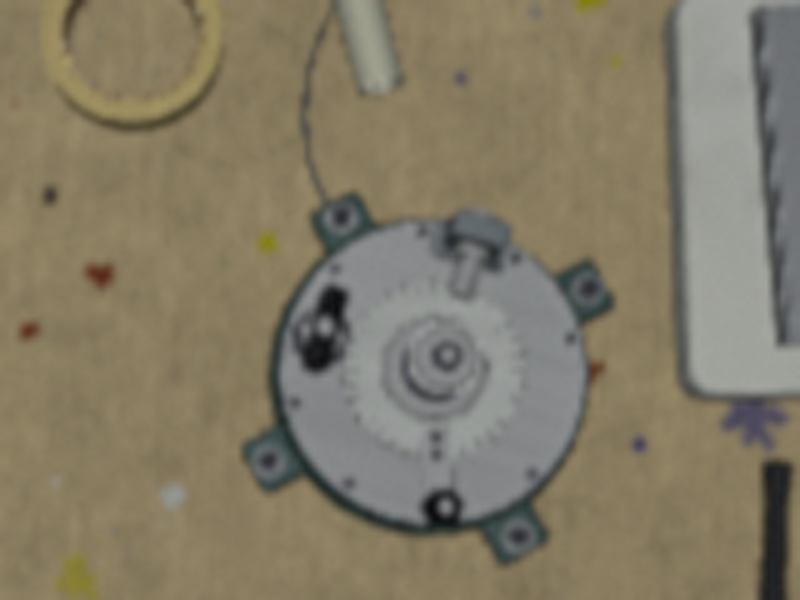

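View pics/top7.png

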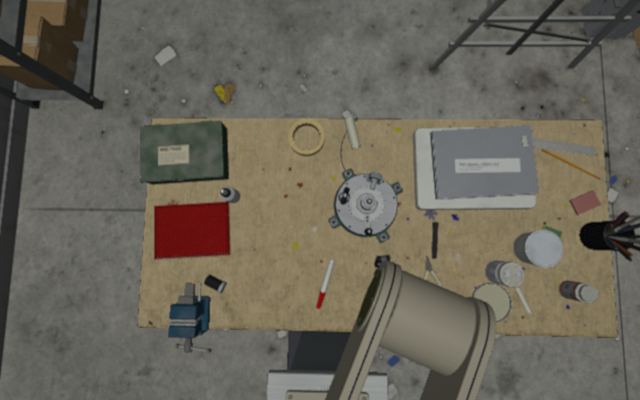

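```bash
python3 - <<'E'
from h import *
for n in (3,6,7):
    g=cv2.imread(f'pics/side{n}.png',0).astype(float)[194:206,347:350].mean(1)
    i=np.argmax(g<100);print(n,194+i-1+(g[i-1]-100)/(g[i-1]-g[i]))
r.hand_in();print(r.sense()['time'])
E
```

```text
3 199.03773584905662
6 201.34615384615384
7 201.34615384615384
the job is handed in; nothing more can be done
the job is handed in; nothing more can be done
```

The plunger is home at the next station and the job is handed in. The arm was clear of everything at 27.4 s, well inside the 48 s limit.

- **Knob:** I lifted it about 5 mm from parked and turned it 90° counter-clockwise. I lowered it into the deep slot until the pin rested on the ring, then let go. The wrist force stayed under about 12 N.
- **Table:** I held the handle with a 20 N grip and turned it slowly clockwise, using 4 mm steps for the final search. It locked at a table turn of about +0.27 rad, inside the expected window.
- **Load at the stop:** In the step where it locked, the handle load reached about 15 N. I eased it to about 2 N before letting go.

**Last checks:**
- The side camera shows the knob bar 2.3 px lower than when the pin sat on the ring. About 2.5 px is expected for the full 8 mm drop, so it agrees with fully home to within about 0.5 mm.
- The height was the same with the hand on the handle and after release.
- The top view shows the knob across the slot. The bench items that can be seen have not moved; the retracted arm partly hides the pliers.

**What disagreed:** the network's two-camera fix on the handle was about 11 mm off between cameras, so I used my own measurements instead. The grip then closed at 17.5 mm on the 18 mm handle, which fits.

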